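# Click the varnish bottle into its sprung clip

### The job

Put the smallest of the three loose bottles away in the sprung bottle clip: stand it on the wooden base and push it in through the clip's open mouth, past the two sprung balls, until it clicks home against the rubber pad at the back, then let go of it. Keep it upright and do not ram it, and leave the other two bottles and the red pot where they stand.

Things in the scene. Friction and masses are not known exactly. Their poses are not given: they have to be found in the camera images.
- varnish: The bottle to put away: the smallest loose one, white plastic with a thin band, round body 44 mm in diameter up to 78 mm, then a cap 31 mm in diameter; 98 mm tall, 0.1 to 0.2 kg. Origin: centre of its underside; z up along its axis.
- amber: Bystander: brown round bottle, 52 mm in diameter, 135 mm tall. Origin: centre of its underside.
- primer: Bystander: white and black round bottle, 52 mm in diameter, 120 mm tall. Origin: centre of its underside.
- pot: Bystander: small red pot with a lid, 57 mm in diameter, 60 mm tall. Origin: centre of its underside.
- rack: The bottle holder, fixed to the table: a wooden base board 240 x 110 mm (its x, y), 8 mm thick, waxed and slippery, bearing a U-shaped aluminium clip, mouth open to -x of this frame (roughly towards the robot), back at +x; behind it a small screw block. Origin: on the board's underside and midline, 110 mm behind its front edge; +x is the push direction, y across, z up.
- apron (a point): On the board's bare top (8 mm up), 60 mm before the rack's origin and on the clip's midline: the place to stand the bottle down. The board is bare from 50 mm before this point (its front edge) to the clip's arms, whose front ends lie 32 to 82 mm beyond it. Axes as the rack's.
- push_line (a point): On the midline, 52 mm over the rack's origin: the height of the sprung balls, one in each arm. Smooth arms 14 mm thick, top at 66 mm, inner faces 50 mm apart (3 mm play each side), flared to 65 mm at the front. The balls leave 32 mm between them; to push the bottle past takes about 6 to 14 N, near this height or it may tip. Then they snap behind it and press it on the pad (4 N).
- seat_mid (a point): Mean place of a seated bottle's underside centre, on the board's top. A screw sets the clip anywhere within 25 mm either way along the rack's x; its true setting is not reported and must be felt. It sits firm. The seated axis is 12 mm beyond the balls, 48 mm beyond the arms' ends. The rubber pad behind is a hard stop: 15 N on it is ample, over 40 N is ramming.
Not all that is in view belongs to the job. What is shaped like the varnish but purple or yellow is not meant.

How it is judged:
By the outcome, as a careful person would: the job done as asked, in the order asked, and still so for the second after the job is handed in, with the robot touching nothing.
It also fails if it takes over 54 s, if anything falls off the work surface, if the arm or the gripper's body presses on something with over 40 N, if the wrist force passes 120 N, or if a joint passes its speed limit or range.

### The arm

A 6-joint arm with a two-finger parallel gripper is mounted at the origin on a cart in front of the work surface, level with it; the furniture and walls round the work are solid. World frame = base frame: x ahead of the robot, y to its left, z up, the work surface at z = 0. Lengths are in mm, angles in rad, forces in N, time in s.
With the tool pointing down it reaches from about 275 to 750 mm from the base axis. Payload 10.2 kg.
Tool frame: the origin (TCP) lies between the finger pads; the fingertips stand 19 mm ahead of it and the grasp point (between the pads) is the TCP; z points along the fingers, y is the line along which they close (so a half turn about z gives the same grasp; the last joint's range is limited). The gripper opens to 85 mm and grips with 20 to 120 N. Pads are 22 mm wide; open, the fingers measure 114 mm over their backs; the gripper's body (76 mm by 85 mm) begins 54 mm behind the grasp point. The pads swing forward as they close: fully open they stand 13 mm farther back than shut.
Start: joints at [0.95, 0.313, 1.498, -0, 1.331, -0.223], TCP at [203.393, 484.007, 250.294] pointing down, gripper open.
Joint ranges: [-2.94, 2.94], [-0.97, 2.17], [0.19, 2.56], [-1.23, 4.37], [0.02, 3.11], [-2.88, 2.88]. Speed limits (rad/s): [2.39, 2.39, 3.01, 3.14, 3.14, 3.14].

### API

Orientations are given as a unit quaternion [w, x, y, z].
In Python, from rig import sense, capture, finish_job gives the robot as it stands. The module is installed in compiled form; this text tells all that it offers.
- The arm moves only by the tool move_arm, never from a script. Its argument "moves" is a list of rows, each an object with "turn": the turn, a rotation vector about the tool's x, y, z in rad, a list of three; "translation": the shift along the tool's x, y, z in mm, a list of three; "hand": the opening, from 0 (shut) to 1 (fully open). In form: [{"turn": [wx, wy, wz], "translation": [x, y, z], "hand": hand}, ...]. A call has 1 to 10 rows; each row shifts and turns the commanded pose from where the row before left it, along the tool's axes as they then stand; what a row does not reach is not made up. A row lasts 1/12 s, in which the tool goes at most 41.7 mm and 7.16 degrees, less where a joint would pass 70% of its speed; a pose out of reach is approached as far as the arm can. A call with a gripper value outside its range is refused whole. The fingers move at their own pace and stop on an object; "grip_force" is the grip in N (left out, the last holds). Time passes only in rows, so rows that do not move let the fingers close. It gives the time, the measured TCP pose, the force, the opening and the grip force at its end, in the units of the state.
- sense(): the state, without advancing time (a new reading comes with each control period).
- capture(name): name is "side" or "top" or "wrist"; returns a dict with "image" (420x560x3 uint8, blue, green, red), "z_map" (420x560 float32, mm along the optical axis (not along the pixel's ray), 0 where there is no reading), "vertical_fov" (degrees; the focal length in pixels is half the picture's height over the tangent of half this angle, whatever the lens; pixels are square), "cx", "cy" (the principal point, pixels), "R" (3x3) and "t" (3): a world point X has camera coordinates R X + t; the wrist camera has in their place "T_tool_cam" (4x4, takes a point from camera to tool coordinates, whose origin is the TCP and whose axes are the flange's). Camera axes: x right, y down, z forward; pixel columns grow to the right and rows downward; lengths in mm; the calibration is good to about 2 mm. A picture is of the moment at which its call begins: read the wrist's pose just before it.
- finish_job(): hands the job in; it is judged then, once.
The state is a dict: "time_s": time; "joints": joint angles; "dq": joint speeds; "tau": joint torques, N m; "eef_pos": TCP position; "ee_rot": TCP orientation; "force": force on the tool from outside, world axes, zero at the start; "wrist_torque": the same for the moment, N m; "grip_width": opening from 0.0 (shut) to 1.0 (fully open); "grip_force": force on a finger pad.
Only numpy, scipy, OpenCV 4.12 (cv2) and the standard library are available. Lean on these libraries where they do the work, as an engineer would, in place of code of your own. Each camera call takes 0.05 s, during which the arm holds its last target. There are 200 camera calls.

## Working session

There is one attempt and no reset: what is moved stays moved. The work goes in short steps, Python scripts to look and compute and a tool call to move; the robot and the scene stay as the last step left them, time stands still between calls to the robot, and variables do not carry over. Pictures are saved under pics/ and viewed, at most 12 in all, crops included, and the job is handed in when it is done.

Besides the shell and the picture viewer there is one more tool, called after "Call:" by a JSON object that holds its "method" and its "body". move_arm: Moves the arm, as the interface text tells. Its arguments: {"type":"object","properties":{"moves":{"type":"array","items":{"type":"object","properties":{"turn":{"type":"array","items":{"type":"number"}},"translation":{"type":"array","items":{"type":"number"}},"hand":{"type":"number"}}}},"grip_force":{"type":"number"}},"required":["moves"]}

```bash
mkdir -p pics; python3 - <<'E'
from rig import sense,capture
import cv2,numpy as np,pickle
s=sense();print(s)
d={}
for n in("top","side"):
    c=capture(n);d[n]=c;cv2.imwrite(f"pics/{n}1.png",c["image"]);print(n,c["vertical_fov"],c["cx"],c["cy"],c["R"],c["t"])
pickle.dump(d,open("d.pkl","wb"))
E
```

```text
{'time_s': 0.0, 'joints': array([ 9.49593160e-01,  3.13487041e-01,  1.49845073e+00,  1.81539286e-05,
        1.33099873e+00, -2.23394878e-01]), 'dq': array([ 9.30598413e-04,  1.35226462e-04, -2.02776216e-03, -9.07980051e-05,
        7.76391559e-04,  1.83000256e-03]), 'tau': array([-1.94520573e-03, -4.12274587e+01, -2.59732264e+01, -3.21314556e-04,
        4.24287660e-03, -1.66056225e-05]), 'eef_pos': array([203.2488962 , 483.80601062, 249.71096828]), 'ee_rot': array([-2.83436443e-04,  1.97597275e-01,  9.80283054e-01, -6.09284551e-04]), 'force': array([-0.94522018,  1.02781273, -0.4722283 ]), 'wrist_torque': array([ 0.00821456, -0.00251046, -0.04012582]), 'grip_force': 0.0, 'grip_width': 0.9950644190749464}
top 48.857976927031025 279.2053271184647 213.03530698318832 [[ 0.0176732  -0.99961817  0.02124061]
 [-0.99295702 -0.02003661 -0.11676857]
 [ 0.11714957 -0.01902734 -0.99293199]] [  21.67004084  602.0838766  1307.39022232]
side 46.71388232899524 279.5699334163803 209.2330715299324 [[ 0.99946607  0.02482425 -0.02124461]
 [-0.00137947 -0.61756412 -0.78651933]
 [-0.03264466  0.78612869 -0.61720014]] [-569.75116537  104.05979141 1345.37317749]
```

View pics/top1.png

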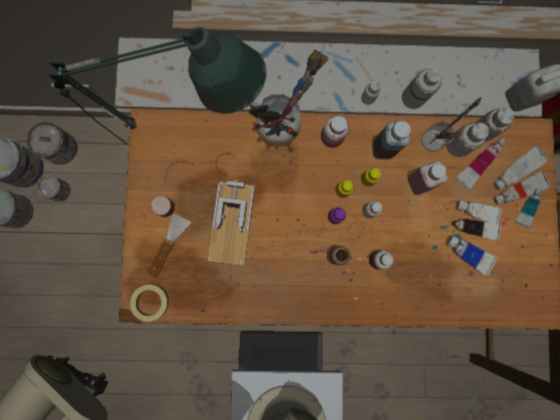

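View pics/side1.png

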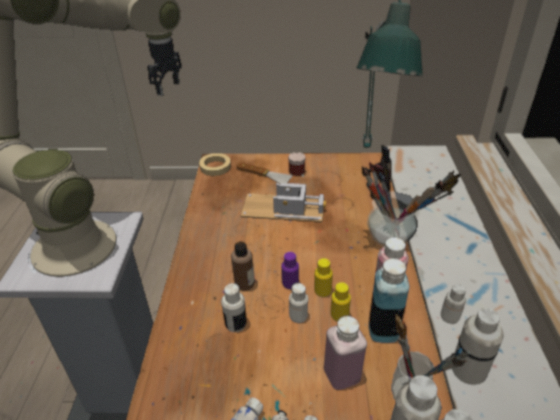

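The top view shows the varnish (white) at about (373,209), purple at (337,215), yellow at (345,187) and (372,176), primer at (383,260) and amber at (341,256). The rack's centre is near (232,222) and the pot is at (161,206). In the side view the varnish is at (299,303) and the rack at (285,205).

```bash
cat > h.py <<'E'
import numpy as np
from scipy.spatial.transform import Rotation as Ro
def cloud(c,u0,u1,v0,v1,Rwc=None,twc=None):
    z=c["z_map"][v0:v1,u0:u1]; v,u=np.mgrid[v0:v1,u0:u1]
    f=c["image"].shape[0]/2/np.tan(np.radians(c["vertical_fov"]/2))
    P=np.stack([(u-c["cx"])/f*z,(v-c["cy"])/f*z,z],-1)
    if Rwc is None: W=(P-c["t"])@c["R"]
    else: W=P@Rwc.T+twc
    W[z<=0]=np.nan
    return W
def wristpose(s,c):
    q=s["ee_rot"];R=Ro.from_quat([q[1],q[2],q[3],q[0]]).as_matrix()
    T=np.array(c["T_tool_cam"]);return R@T[:3,:3],R@T[:3,3]+s["eef_pos"]
E
python3 - <<'E'
import pickle,numpy as np,cv2
from h import *
d=pickle.load(open("d.pkl","rb"))
def rep(n,name,box,zmin,zmax):
    W=cloud(d[n],*box).reshape(-1,3);W=W[(W[:,2]>zmin)&(W[:,2]<zmax)]
    print(n,name,len(W),W.mean(0).round(1),np.percentile(W,[1,50,99],axis=0).round(1).tolist())
rep("top","varnish cap",(362,385,198,220),85,130)
rep("side","varnish",(288,311,282,324),15,130)
rep("top","purple",(327,348,205,225),60,130)
rep("top","amber",(330,352,245,266),60,160)
rep("top","primer",(372,394,249,270),60,160)
rep("top","y1",(338,356,178,198),60,160)
rep("top","pot",(148,175,194,218),30,90)
for n,b in(("top",(200,262,175,270)),("side",(236,332,180,225))):
    W=cloud(d[n],*b).reshape(-1,3)
    for lo,hi in((4,14),(50,58),(58,72)):
        w=W[(W[:,2]>lo)&(W[:,2]<hi)]
        print(n,lo,hi,len(w),np.percentile(w,[1,50,99],axis=0).round(1).tolist())
        if n=="top" and lo==4: print("rect",cv2.minAreaRect(w[:,:2].astype(np.float32)))
im=d["top"]["image"][165:275,190:270];cv2.imwrite("pics/r.png",cv2.resize(im,None,fx=5,fy=5,interpolation=cv2.INTER_CUBIC))
E
```

```text
top varnish cap 99 [ 615.1 -236.2   95.9] [[601.1, -251.6, 86.0], [614.7, -235.9, 96.3], [628.3, -223.3, 103.3]]
side varnish 606 [ 618.2 -245.1   60.6] [[597.6, -262.0, 16.0], [618.8, -251.5, 63.7], [639.5, -152.3, 97.8]]
top purple 187 [ 593.5 -130.7   83. ] [[575.7, -153.0, 62.2], [592.5, -129.7, 90.3], [615.8, -113.7, 102.1]]
top amber 319 [ 479.2 -131.3  111.8] [[454.8, -158.5, 64.3], [478.5, -130.2, 107.7], [503.4, -110.2, 137.7]]
top primer 309 [ 470.3 -253.6   97.4] [[445.5, -281.1, 61.6], [469.9, -252.8, 90.7], [495.3, -234.5, 122.9]]
top y1 186 [ 672.4 -153.3   82.7] [[654.2, -175.9, 61.3], [671.5, -152.7, 86.3], [697.3, -136.0, 101.9]]
top pot 338 [611.9 367.7  58.2] [[586.4, 343.5, 32.1], [611.8, 367.2, 59.8], [637.9, 394.7, 65.8]]
top 4 14 2269 [[449.8, 95.8, 4.1], [545.2, 175.9, 8.2], [703.4, 258.0, 13.7]]
rect ((577.144287109375, 176.83367919921875), (279.47998046875, 181.9563446044922), 1.2663416862487793)
top 50 58 64 [[550.0, 129.3, 50.2], [597.5, 172.0, 55.6], [627.9, 213.4, 57.9]]
top 58 72 396 [[550.3, 131.2, 58.7], [605.4, 168.3, 65.7], [637.4, 211.6, 71.0]]
side 4 14 1140 [[456.4, 107.7, 4.1], [538.0, 156.2, 7.2], [690.5, 235.6, 13.6]]
side 50 58 148 [[550.2, 125.7, 50.2], [594.4, 173.4, 54.3], [640.3, 208.2, 57.9]]
side 58 72 293 [[551.7, 125.8, 58.2], [603.7, 154.0, 64.1], [641.7, 209.3, 69.1]]
```

View pics/r.png

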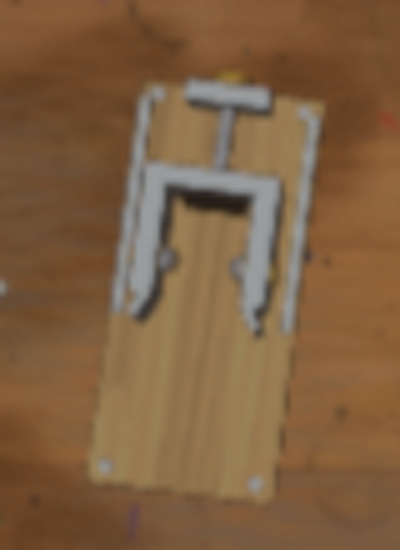

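Call:
{"method": "move_arm", "body": {"moves": [{"turn": [0, 0, -0.0995], "translation": [0, 0, 0], "hand": 1}, {"turn": [0, 0, -0.0995], "translation": [0, 0, 0], "hand": 1}, {"turn": [0, 0, -0.0995], "translation": [0, 0, 0], "hand": 1}, {"turn": [0, 0, -0.0995], "translation": [0, 0, 0], "hand": 1}, {"turn": [0, 0, 0], "translation": [-20, -35, 0], "hand": 1}, {"turn": [0, 0, 0], "translation": [-20, -35, 0], "hand": 1}, {"turn": [0, 0, 0], "translation": [-20, -35, 0], "hand": 1}, {"turn": [0, 0, 0], "translation": [-20, -35, 0], "hand": 1}, {"turn": [0, 0, 0], "translation": [-20, -35, 0], "hand": 1}, {"turn": [0, 0, 0], "translation": [-20, -35, 0], "hand": 1}], "grip_force": 40}}

```text
time_s: 0.93
eef_pos: [323.7, 272.3, 250.2]
ee_rot: [-0.0, -0.0, 1.0, -0.0]
force: [1.1, 0.7, -0.5]
grip_width: 0.999
grip_force: 0.0
```

```bash
python3 - <<'E'
import pickle,numpy as np
from h import *
d=pickle.load(open("d.pkl","rb"));c=d["top"]
f=210/np.tan(np.radians(c["vertical_fov"]/2))
C=-c["R"].T@c["t"]
def pl(u,v,h):
    r=c["R"].T@np.array([(u-c["cx"])/f,(v-c["cy"])/f,1]);return C+r*(h-C[2])/r[2]
q=[pl(190+u/5-.4,165+v/5-.4,8) for u,v in((90,480),(270,500),(322,102),(148,85))]
for p in q:print(p.round(1))
q=np.array(q)
m0=(q[0]+q[1])/2;m1=(q[2]+q[3])/2
print(m0,m1,np.linalg.norm(m1-m0),np.degrees(np.arctan2(*(m1-m0)[1::-1])))
a=[pl(190+u/5-.4,165+v/5-.4,66)[:2] for u,v in((138,318),(258,332))];print("arm ends",a)
E
```

```text
[460.8 239.    8. ]
[451.1 133.8   8. ]
[687.4 109.2   8. ]
[695.4 212.9   8. ]
[455.96614992 186.40380592   8.        ] [691.38014216 161.03368736   8.        ] 236.7770906551693 -6.150918394827956
arm ends [array([551.37756146, 207.5840578 ]), array([544.77938073, 139.86850941])]
```

Call:
{"method": "move_arm", "body": {"moves": [{"turn": [0, 0, 0], "translation": [-21, -36, 0], "hand": 1}, {"turn": [0, 0, 0], "translation": [-21, -36, 0], "hand": 1}, {"turn": [0, 0, 0], "translation": [-21, -36, 0], "hand": 1}, {"turn": [0, 0, 0], "translation": [-21, -36, 0], "hand": 1}, {"turn": [0, 0, 0], "translation": [-21, -36, 0], "hand": 1}, {"turn": [0, 0, 0], "translation": [-21, -36, 0], "hand": 1}, {"turn": [0, 0, 0], "translation": [-21, -36, 0], "hand": 1}, {"turn": [0, 0, 0], "translation": [-21, -36, 0], "hand": 1}, {"turn": [0, 0, 0], "translation": [-21, -36, 0], "hand": 1}, {"turn": [0, 0, 0], "translation": [-21, -36, 0], "hand": 1}]}}

```text
time_s: 1.77
eef_pos: [534.0, -87.9, 250.0]
ee_rot: [-0.0, 0.0, 1.0, 0.0]
force: [-0.0, 0.6, 1.0]
grip_width: 0.998
grip_force: 0.0
```

Call:
{"method": "move_arm", "body": {"moves": [{"turn": [0, 0, 0], "translation": [-20, -37, 0], "hand": 1}, {"turn": [0, 0, 0], "translation": [-20, -37, 0], "hand": 1}, {"turn": [0, 0, 0], "translation": [-20, -37, 0], "hand": 1}, {"turn": [0, 0, 0], "translation": [-20, -37, 0], "hand": 1}, {"turn": [0, 0, 0], "translation": [0, 0, 0], "hand": 1}, {"turn": [0, 0, 0], "translation": [0, 0, 0], "hand": 1}]}}

```text
time_s: 2.27
eef_pos: [612.8, -234.1, 248.2]
ee_rot: [-0.001, 0.001, 1.0, 0.001]
force: [-0.4, 0.7, 0.2]
grip_width: 0.999
grip_force: 0.0
```

```bash
cat > w.py <<'E'
import pickle,cv2,sys
from rig import sense,capture
s=sense();c=capture("wrist");pickle.dump((s,c),open(sys.argv[1]+".pkl","wb"));cv2.imwrite(f"pics/{sys.argv[1]}.png",c["image"])
print(s["eef_pos"],s["joints"].round(2),c["T_tool_cam"])
E
python3 w.py w1
```

```text
[ 612.76911651 -234.07299498  248.24657556] [-0.54  0.62  1.04  0.    1.48 -2.11] [[-5.19414284e-05 -9.64370558e-01 -2.64555144e-01  6.85266241e+01]
 [ 9.99999925e-01 -1.51482273e-04  3.55856318e-04 -1.15174877e+00]
 [-3.83252770e-04 -2.64555105e-01  9.64370494e-01 -1.23960709e+02]
 [ 0.00000000e+00  0.00000000e+00  0.00000000e+00  1.00000000e+00]]
```

View pics/w1.png

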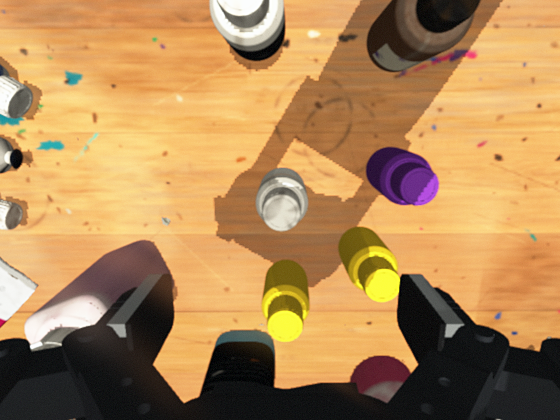

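The varnish stands at about (282,205), with its cap top at (281,209) and foot at (282,190). Purple is at (402,178), with yellow at (286,300) and (370,265). Now I measure it.

```bash
cat > m.py <<'E'
import pickle,numpy as np,cv2,sys
from h import *
from scipy.optimize import least_squares
s,c=pickle.load(open("w1.pkl","rb"));R,t=wristpose(s,c)
W=cloud(c,245,320,160,240,R,t)
for lo,hi in((90,110),(20,72)):
    w=W[(W[...,2]>lo)&(W[...,2]<hi)]
    print(lo,len(w),np.percentile(w,[1,50,99],axis=0).round(1).tolist(),cv2.minEnclosingCircle(w[:,:2].astype(np.float32)))
    if lo==20:
        r=least_squares(lambda p:np.hypot(w[:,0]-p[0],w[:,1]-p[1])-22,[615,-237],loss='soft_l1');print("fit",r.x,np.abs(r.fun).mean())
E
python3 m.py
python3 - <<'E'
import pickle,numpy as np
from h import *
from scipy.optimize import least_squares
d=pickle.load(open("d.pkl","rb"))
w=cloud(d["side"],285,314,300,324).reshape(-1,3);w=w[(w[:,2]>20)&(w[:,2]<72)&(w[:,1]<-215)]
r=least_squares(lambda p:np.hypot(w[:,0]-p[0],w[:,1]-p[1])-22,[615,-237],loss='soft_l1');print("side fit",r.x,np.abs(r.fun).mean(),len(w))
E
```

```text
90 1220 [[601.5, -251.7, 91.3], [614.8, -238.0, 97.5], [629.5, -224.3, 99.3]] ((615.9762573242188, -238.13909912109375), 15.214611053466797)
20 1104 [[593.7, -259.1, 22.0], [601.2, -236.6, 67.4], [628.1, -216.6, 71.6]] ((615.5206298828125, -237.8539581298828), 22.21986198425293)
fit [ 617.33519446 -238.04729056] 2.137501101375609
side fit [ 618.75520475 -237.35885467] 1.3275284422750266 307
```

Call:
{"method": "move_arm", "body": {"moves": [{"turn": [0, 0, 0], "translation": [-3, -4, 20], "hand": 1}, {"turn": [0, 0, 0], "translation": [0, 0, 35], "hand": 1}, {"turn": [0, 0, 0], "translation": [0, 0, 35], "hand": 1}, {"turn": [0, 0, 0], "translation": [0, 0, 35], "hand": 1}, {"turn": [0, 0, 0], "translation": [0, 0, 30], "hand": 1}, {"turn": [0, 0, 0], "translation": [0, 0, 20], "hand": 1}, {"turn": [0, 0, 0], "translation": [0, 0, 13], "hand": 1}, {"turn": [0, 0, 0], "translation": [0, 0, 0], "hand": 1}, {"turn": [0, 0, 0], "translation": [0, 0, 0], "hand": 1}]}}

```text
time_s: 3.07
eef_pos: [616.0, -235.9, 63.4]
ee_rot: [0.0, -0.0, 1.0, -0.0]
force: [-0.0, 0.4, 0.1]
grip_width: 1.005
grip_force: 0.0
```

Call:
{"method": "move_arm", "body": {"moves": [{"turn": [0, 0, 0], "translation": [0, 0, 0], "hand": 0.8}, {"turn": [0, 0, 0], "translation": [0, 0, 0], "hand": 0.7}, {"turn": [0, 0, 0], "translation": [0, 0, 0], "hand": 0.6}, {"turn": [0, 0, 0], "translation": [0, 0, 0], "hand": 0.55}, {"turn": [0, 0, 0], "translation": [0, 0, 0], "hand": 0.4}, {"turn": [0, 0, 0], "translation": [0, 0, 0], "hand": 0.2}, {"turn": [0, 0, 0], "translation": [0, 0, 0], "hand": 0}, {"turn": [0, 0, 0], "translation": [0, 0, 0], "hand": 0}], "grip_force": 40}}

```text
time_s: 3.73
eef_pos: [616.0, -236.7, 63.2]
ee_rot: [0.0, -0.0, 1.0, -0.0]
force: [-1.8, -0.1, 6.0]
grip_width: 0.496
grip_force: 40.6
```

Call:
{"method": "move_arm", "body": {"moves": [{"turn": [0, 0, 0], "translation": [0, 0, -15], "hand": 0}, {"turn": [0, 0, 0], "translation": [0, 0, -35], "hand": 0}, {"turn": [0, 0, 0], "translation": [0, 0, -40], "hand": 0}, {"turn": [0, 0, 0], "translation": [0, 0, -40], "hand": 0}, {"turn": [0, 0, 0], "translation": [0, 0, -30], "hand": 0}, {"turn": [0, 0, 0], "translation": [10, 20, 0], "hand": 0}, {"turn": [0, 0, 0], "translation": [10, 36, 0], "hand": 0}, {"turn": [0, 0, 0], "translation": [10, 36, 0], "hand": 0}, {"turn": [0, 0, 0], "translation": [10, 36, 0], "hand": 0}, {"turn": [0, 0, 0], "translation": [10, 36, 0], "hand": 0}]}}

```text
time_s: 4.57
eef_pos: [564.7, -70.9, 222.0]
ee_rot: [-0.0, 0.0, 1.0, 0.0]
force: [0.6, 1.7, -0.8]
grip_width: 0.493
grip_force: 41.3
```

Call:
{"method": "move_arm", "body": {"moves": [{"turn": [0, 0, 0], "translation": [10, 36, 0], "hand": 0}, {"turn": [0, 0, 0], "translation": [10, 36, 0], "hand": 0}, {"turn": [0, 0, 0.052], "translation": [10, 36, 0], "hand": 0}, {"turn": [0, 0, 0.052], "translation": [10, 36, 0], "hand": 0}, {"turn": [0, 0, 0], "translation": [5, 15, 0], "hand": 0}, {"turn": [0, 0, 0], "translation": [0, 0, 0], "hand": 0}, {"turn": [0, 0, 0], "translation": [0, 0, 0], "hand": 0}]}}

```text
time_s: 5.15
eef_pos: [524.0, 87.9, 222.2]
ee_rot: [-0.0, 0.051, 0.999, -0.0]
force: [0.7, -1.0, -1.1]
grip_width: 0.497
grip_force: 41.4
```

```bash
python3 w.py w2
```

```text
[523.98428393  87.85567787 222.21059172] [-0.05  0.35  1.52 -0.    1.27 -1.52] [[-5.14936905e-05 -9.64379726e-01 -2.64521722e-01  6.84037193e+01]
 [ 9.99999951e-01 -1.31051295e-04  2.83112945e-04 -1.28871593e+00]
 [-3.07694298e-04 -2.64521694e-01  9.64379686e-01 -1.23961794e+02]
 [ 0.00000000e+00  0.00000000e+00  0.00000000e+00  1.00000000e+00]]
```

View pics/w2.png

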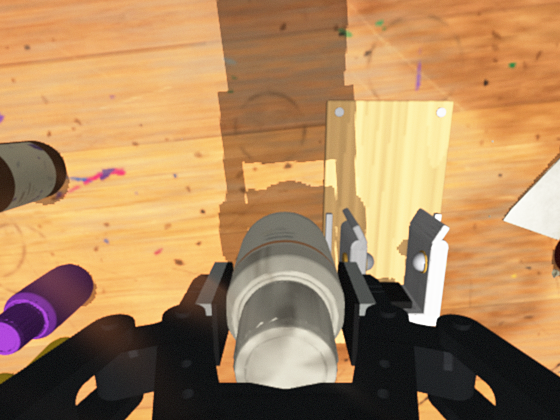

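The board's front corners are at (328,101) and (452,101), and its edges run nearly parallel to the image. The arm ends are near (348,210) and (425,210), with the balls at (368,262) and (418,262).

```bash
cat > r.py <<'E'
import pickle,numpy as np,cv2
from h import *
s,c=pickle.load(open("w2.pkl","rb"));R,t=wristpose(s,c)
f=210/np.tan(np.radians(c["vertical_fov"]/2))
def pl(u,v,h):
    r=R@np.array([(u-c["cx"])/f,(v-c["cy"])/f,1]);return (t+r*(h-t[2])/r[2])[:2]
A,B=pl(328,101,8),pl(452,101,8);print("front corners",A,B,np.linalg.norm(A-B),(A+B)/2)
e=(A-B)/np.linalg.norm(A-B) if A[1]>B[1] else (B-A)/np.linalg.norm(A-B)
yaw=np.arctan2(-e[0],e[1]);print("yaw front",np.degrees(yaw))
for u,v in((326,180),(449,180),(444,212)):print("edge",pl(u,v,8))
W=cloud(c,315,470,90,340,R,t);w0=W[100:]
b=W[(W[...,2]>4)&(W[...,2]<12)];print("board z",np.median(b[:,2]))
yaw=np.radians(-5.9)if 0 else yaw
for y0 in (yaw,np.radians(-5.5),np.radians(-6)):
    x=np.array([np.cos(y0),np.sin(y0)]);y=np.array([-x[1],x[0]]);m=(A+B)/2
    O=m+110*x
    w=W[(W[...,2]>58)&(W[...,2]<72)]
    p=(w[:,:2]-O)@np.stack([x,y],1)
    L=p[p[:,1]>0];Rr=p[p[:,1]<0]
    print(np.degrees(y0),"O",O,"apron",O-60*x)
    for q in(L,Rr):print(len(q),np.percentile(q,[1,5,50,95,99],axis=0).round(1).tolist())
    for k in(L,Rr):
        k=k[k[:,0]>k[:,0].min()+22];print("slope",[np.percentile(k[(k[:,0]>a)&(k[:,0]<a+12),1],[3,97]).round(1).tolist() for a in (0,10,20,30,40)if ((k[:,0]>a)&(k[:,0]<a+12)).sum()>3])
E
python3 r.py
```

```text
front corners [449.74827365 131.34379077] [460.61736646 237.53955694] 106.75054066426685 [455.18282005 184.44167386]
yaw front -5.8438504293030995
edge [518.13498884 124.60275118]
edge [529.52234137 235.85834714]
edge [559.32848987 231.61921934]
board z 8.236044223603926
-5.8438504293030995 O [564.61115837 173.24172863] apron [504.92297383 179.35078966]
2214 [[-15.3, 8.7], [-10.0, 15.8], [29.8, 29.3], [65.7, 37.3], [69.3, 38.6]]
737 [[-16.4, -39.6], [-14.6, -38.3], [4.8, -31.5], [20.7, -21.8], [24.0, -19.0]]
slope [[25.2, 38.1], [20.5, 38.0], [21.3, 38.4], [25.2, 38.2], [25.2, 38.2]]
slope [[-38.6, -25.3], [-39.6, -19.0], [-29.1, -19.7]]
-5.5 O [564.67640187 173.89864108] apron [504.95262997 179.64938623]
2214 [[-15.1, 7.7], [-9.8, 14.7], [30.0, 28.5], [65.9, 36.5], [69.4, 37.7]]
737 [[-16.6, -40.3], [-14.8, -39.1], [4.6, -32.2], [20.6, -22.6], [23.8, -19.8]]
slope [[24.5, 37.5], [19.7, 37.2], [20.4, 37.6], [24.3, 37.5], [24.2, 37.3]]
slope [[-39.3, -26.0], [-40.4, -19.8], [-29.9, -20.5]]
-6.000000000000001 O [564.58022854 172.9435429 ] apron [504.90891482 179.21525069]
2215 [[-15.4, 8.7], [-10.1, 16.2], [29.8, 29.7], [65.6, 37.7], [69.2, 39.0]]
736 [[-16.3, -39.2], [-14.5, -38.0], [4.9, -31.3], [20.7, -21.5], [23.8, -18.7]]
slope [[25.6, 38.4], [20.8, 38.3], [21.6, 38.8], [25.6, 38.6], [25.6, 38.7]]
slope [[-38.3, -24.9], [-39.2, -18.7], [-29.0, -19.3]]
```

Call:
{"method": "move_arm", "body": {"moves": [{"turn": [0, 0, 0], "translation": [9.5, 30, 0], "hand": 0}, {"turn": [0, 0, 0], "translation": [9.5, 30, 0], "hand": 0}, {"turn": [0, 0, 0], "translation": [9.5, 29, 0], "hand": 0}, {"turn": [0, 0, 0], "translation": [0, 0, 30], "hand": 0}, {"turn": [0, 0, 0], "translation": [0, 0, 40], "hand": 0}, {"turn": [0, 0, 0], "translation": [0, 0, 35], "hand": 0}, {"turn": [0, 0, 0], "translation": [0, 0, 25], "hand": 0}, {"turn": [0, 0, 0], "translation": [0, 0, 14], "hand": 0}, {"turn": [0, 0, 0], "translation": [0, 0, 0], "hand": 0}, {"turn": [0, 0, 0], "translation": [0, 0, 0], "hand": 0}]}}

```text
time_s: 6.03
eef_pos: [505.5, 177.9, 78.2]
ee_rot: [-0.0, 0.053, 0.999, -0.0]
force: [0.6, -0.2, -1.5]
grip_width: 0.493
grip_force: 41.4
```

```bash
python3 - <<'E'
from rig import sense,capture
import cv2
s=sense();print(s["eef_pos"],s["force"],s["wrist_torque"])
c=capture("side");cv2.imwrite("pics/s2.png",cv2.resize(c["image"][110:260,200:380],None,fx=4,fy=4,interpolation=cv2.INTER_CUBIC))
E
```

```text
[505.5096738  177.91075698  78.23415146] [ 0.61890243 -0.2398655  -1.54809902] [-0.02156528  0.06280617 -0.00896439]
```

View pics/s2.png

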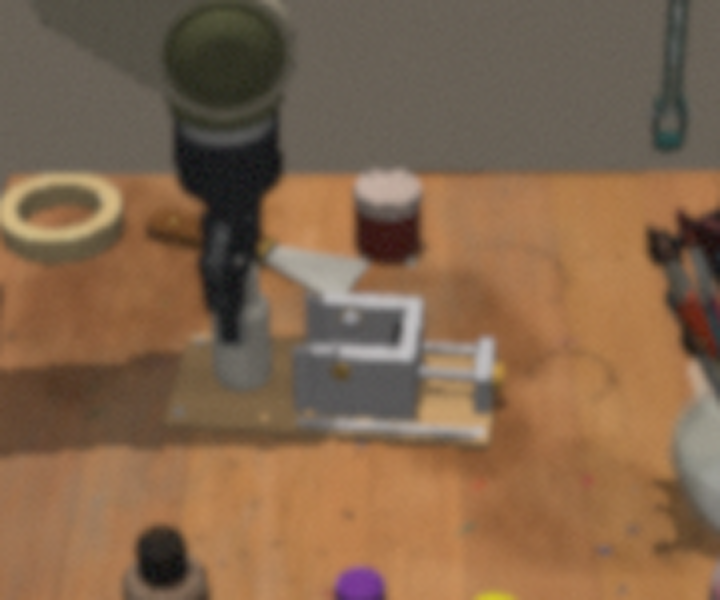

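The bottle hangs upright just over the apron, around (243,345), with the clip ahead at (360,350). I lower it gently.

Call:
{"method": "move_arm", "body": {"moves": [{"turn": [0, 0, 0], "translation": [0, 1.4, 2], "hand": 0}, {"turn": [0, 0, 0], "translation": [0, 0, 2], "hand": 0}, {"turn": [0, 0, 0], "translation": [0, 0, 1.5], "hand": 0}, {"turn": [0, 0, 0], "translation": [0, 0, 0.7], "hand": 0}, {"turn": [0, 0, 0], "translation": [0, 0, 0], "hand": 0}, {"turn": [0, 0, 0], "translation": [0, 0, 0], "hand": 0}]}}

```text
time_s: 6.58
eef_pos: [505.2, 180.3, 72.2]
ee_rot: [0.0, 0.052, 0.999, 0.0]
force: [0.0, 0.9, -1.9]
grip_width: 0.493
grip_force: 41.4
```

Call:
{"method": "move_arm", "body": {"moves": [{"turn": [0, 0, 0], "translation": [0, 0, 0.5], "hand": 0}, {"turn": [0, 0, 0], "translation": [0, 0, 0], "hand": 0}, {"turn": [0, 0, 0], "translation": [0, 0, 0.5], "hand": 0}, {"turn": [0, 0, 0], "translation": [0, 0, 0], "hand": 0}]}}

```text
time_s: 6.92
eef_pos: [505.3, 180.3, 71.3]
ee_rot: [0.0, 0.052, 0.999, 0.0]
force: [-0.2, -0.1, 0.7]
grip_width: 0.495
grip_force: 41.7
```

Call:
{"method": "move_arm", "body": {"moves": [{"turn": [0, 0, 0], "translation": [0, 0, 0], "hand": 0.5}, {"turn": [0, 0, 0], "translation": [0, 0, 0], "hand": 0.55}, {"turn": [0, 0, 0], "translation": [0, 0, 0], "hand": 0.65}, {"turn": [0, 0, 0], "translation": [0, 0, 0], "hand": 0.75}, {"turn": [0, 0, 0], "translation": [0, 0, 0], "hand": 0.85}, {"turn": [0, 0, 0], "translation": [0, 0, 0], "hand": 0.85}], "grip_force": 20}}

```text
time_s: 7.42
eef_pos: [505.2, 180.3, 71.1]
ee_rot: [0.0, 0.052, 0.999, 0.0]
force: [0.1, 0.5, -0.0]
grip_width: 0.854
grip_force: 0.0
```

Call:
{"method": "move_arm", "body": {"moves": [{"turn": [0, 0, 0], "translation": [0, 0, -10], "hand": 0.95}, {"turn": [0, 0, 0], "translation": [0, 0, -30], "hand": 0.95}, {"turn": [0, 0, 0], "translation": [0, 0, -35], "hand": 0.95}, {"turn": [0, 0, 0], "translation": [0, 0, -30], "hand": 0.95}, {"turn": [0, 0, 0], "translation": [30, 0, 0], "hand": 0.8}, {"turn": [0, 0, 0], "translation": [35, 0, 0], "hand": 0.5}, {"turn": [0, 0, 0], "translation": [10, 0, 0], "hand": 0}, {"turn": [0, 0, 0], "translation": [0, 0, 0], "hand": 0}, {"turn": [0, 0, 0], "translation": [0, 0, 0], "hand": 0}, {"turn": [0, 0, 0], "translation": [0, 0, 0], "hand": 0}]}}

```text
time_s: 8.25
eef_pos: [431.7, 188.0, 176.5]
ee_rot: [0.001, 0.052, 0.999, 0.0]
force: [-0.4, -0.6, 0.1]
grip_width: 0.093
grip_force: 0.0
```

```bash
python3 w.py w3;python3 - <<'E'
import pickle,numpy as np,cv2
from h import *
s,c=pickle.load(open("w3.pkl","rb"));R,t=wristpose(s,c);print(s["force"],s["grip_width"])
W=cloud(c,0,560,0,420,R,t).reshape(-1,3)
x=np.array([.9948,-.1019]);y=np.array([.1019,.9948]);O=np.array([564.6,173.2])
p=(W[:,:2]-O)@np.stack([x,y],1)
for lo,hi in((92,112),(30,80)):
    k=(W[:,2]>lo)&(W[:,2]<hi)&(abs(p[:,0]+60)<35)&(abs(p[:,1])<24.5)
    print(k.sum(),np.percentile(np.c_[p[k],W[k,2]],[1,50,99],axis=0).round(1).tolist())
E
```

```text
[431.69192995 187.99864949 176.51359784] [ 0.16  0.27  1.76 -0.    1.11 -1.31] [[-5.22955108e-05 -9.64379889e-01 -2.64521129e-01  6.84005424e+01]
 [ 9.99999952e-01 -1.31379833e-04  2.81280215e-04 -1.29124550e+00]
 [-3.06013724e-04 -2.64521102e-01  9.64379849e-01 -1.23964182e+02]
 [ 0.00000000e+00  0.00000000e+00  0.00000000e+00  1.00000000e+00]]
[-0.42842372 -0.55723794  0.1236526 ] 0.09348560811880038
1393 [[-75.0, -10.5, 92.7], [-61.4, -0.2, 105.3], [-46.7, 10.5, 107.0]]
776 [[-82.5, -6.2, 30.5], [-81.2, -0.2, 64.6], [-73.5, 6.6, 79.4]]
```

View pics/w3.png

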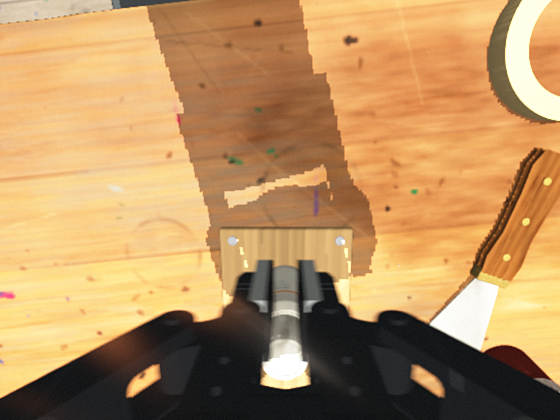

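The bottle stands upright on the midline, its cap in view between the fingers at (285,365). I lower the closing fingers behind it.

Call:
{"method": "move_arm", "body": {"moves": [{"turn": [0, 0, 0], "translation": [0, -1.2, 25], "hand": 0}, {"turn": [0, 0, 0], "translation": [0, 0, 30], "hand": 0}, {"turn": [0, 0, 0], "translation": [0, 0, 30], "hand": 0}, {"turn": [0, 0, 0], "translation": [0, 0, 20], "hand": 0}, {"turn": [0, 0, 0], "translation": [0, 0, 5], "hand": 0}, {"turn": [0, 0, 0], "translation": [0, 0, 0], "hand": 0}, {"turn": [0, 0, 0], "translation": [0, 0, 0], "hand": 0}]}}

```text
time_s: 8.88
eef_pos: [431.4, 186.9, 66.8]
ee_rot: [0.0, 0.052, 0.999, 0.0]
force: [0.3, -0.1, 0.2]
grip_width: 0.002
grip_force: 0.0
```

Call:
{"method": "move_arm", "body": {"moves": [{"turn": [0, 0, 0], "translation": [-8, 0, 2.8], "hand": 0}, {"turn": [0, 0, 0], "translation": [-12, 0, 0], "hand": 0}, {"turn": [0, 0, 0], "translation": [-8, 0, 0], "hand": 0}, {"turn": [0, 0, 0], "translation": [-4, 0, 0], "hand": 0}, {"turn": [0, 0, 0], "translation": [-3, 0, 0], "hand": 0}, {"turn": [0, 0, 0], "translation": [-2, 0, 0], "hand": 0}, {"turn": [0, 0, 0], "translation": [-2, 0, 0], "hand": 0}, {"turn": [0, 0, 0], "translation": [-2, 0, 0], "hand": 0}, {"turn": [0, 0, 0], "translation": [-2, 0, 0], "hand": 0}, {"turn": [0, 0, 0], "translation": [-2, 0, 0], "hand": 0}]}}

```text
time_s: 9.72
eef_pos: [475.2, 182.2, 63.3]
ee_rot: [-0.0, 0.052, 0.999, -0.0]
force: [-0.7, -0.5, 0.8]
grip_width: -0.002
grip_force: 0.4
```

Call:
{"method": "move_arm", "body": {"moves": [{"turn": [0, 0, 0], "translation": [-2.5, 0, 0], "hand": 0}, {"turn": [0, 0, 0], "translation": [-2.5, 0, 0], "hand": 0}, {"turn": [0, 0, 0], "translation": [-2.5, 0, 0], "hand": 0}, {"turn": [0, 0, 0], "translation": [-2.5, 0, 0], "hand": 0}, {"turn": [0, 0, 0], "translation": [-2.5, 0, 0], "hand": 0}, {"turn": [0, 0, 0], "translation": [-2.5, 0, 0], "hand": 0}, {"turn": [0, 0, 0], "translation": [-2.5, 0, 0], "hand": 0}, {"turn": [0, 0, 0], "translation": [-2.5, 0, 0], "hand": 0}, {"turn": [0, 0, 0], "translation": [-2.5, 0, 0], "hand": 0}, {"turn": [0, 0, 0], "translation": [-2.5, 0, 0], "hand": 0}]}}

```text
time_s: 10.55
eef_pos: [500.3, 179.6, 63.3]
ee_rot: [0.0, 0.052, 0.999, -0.0]
force: [-0.9, 0.3, -0.0]
grip_width: 0.002
grip_force: 0.5
```

```bash
cat > chk.py <<'E'
from rig import sense,capture
import cv2,sys,numpy as np
from h import *
s=sense();x=np.array([.9948,-.1019]);y=np.array([.1019,.9948]);O=np.array([564.6,173.2])
M=np.stack([x,y],1);print("tcp",(s["eef_pos"][:2]-O)@M,s["eef_pos"][2],"F",s["force"][:2]@M,s["force"][2])
c=capture("side");cv2.imwrite(f"pics/{sys.argv[1]}.png",cv2.resize(c["image"][130:240,220:340],None,fx=5,fy=5,interpolation=cv2.INTER_CUBIC))
for n in("top","side"):
    c=capture(n);W=cloud(c,180,360,130,290).reshape(-1,3);p=(W[:,:2]-O)@M
    k=(W[:,2]>72)&(W[:,2]<110)&(abs(p[:,1])<24)&(p[:,0]<80)&(p[:,0]>-60)
    if k.sum()>5:print(n,k.sum(),np.percentile(np.c_[p[k],W[k,2]],[2,50,98],axis=0).round(1).tolist())
E
python3 chk.py s3
```

```text
tcp [-64.60616868  -0.16014049] 63.291831425987695 F [-0.97049227  0.20411146] -0.04682952134627327
side 199 [[-54.9, -20.2, 72.8], [-31.2, -11.9, 91.7], [-12.0, 9.5, 107.5]]
```

Call:
{"method": "move_arm", "body": {"moves": [{"turn": [0, 0, 0], "translation": [-2.5, 0, 0], "hand": 0}, {"turn": [0, 0, 0], "translation": [-2.5, 0, 0], "hand": 0}, {"turn": [0, 0, 0], "translation": [-2.5, 0, 0], "hand": 0}, {"turn": [0, 0, 0], "translation": [-2.5, 0, 0], "hand": 0}, {"turn": [0, 0, 0], "translation": [-2.5, 0, 0], "hand": 0}, {"turn": [0, 0, 0], "translation": [-2.5, 0, 0], "hand": 0}, {"turn": [0, 0, 0], "translation": [-2.5, 0, 0], "hand": 0}, {"turn": [0, 0, 0], "translation": [-2.5, 0, 0], "hand": 0}, {"turn": [0, 0, 0], "translation": [-2.5, 0, 0], "hand": 0}, {"turn": [0, 0, 0], "translation": [-2.5, 0, 0], "hand": 0}]}}

```text
time_s: 11.53
eef_pos: [525.2, 177.0, 63.3]
ee_rot: [-0.0, 0.052, 0.999, -0.0]
force: [-0.6, -0.7, 0.3]
grip_width: -0.001
grip_force: 0.4
```

Call:
{"method": "move_arm", "body": {"moves": [{"turn": [0, 0, 0], "translation": [-1.5, 0, 0], "hand": 0}, {"turn": [0, 0, 0], "translation": [-1.5, 0, 0], "hand": 0}, {"turn": [0, 0, 0], "translation": [-1.5, 0, 0], "hand": 0}, {"turn": [0, 0, 0], "translation": [-1.5, 0, 0], "hand": 0}]}}

```text
time_s: 11.87
eef_pos: [531.0, 176.4, 63.3]
ee_rot: [-0.0, 0.052, 0.999, -0.0]
force: [-1.1, 0.6, 0.5]
grip_width: -0.001
grip_force: 0.4
```

```bash
python3 chk.py s4
```

```text
tcp [-33.74798663  -0.22616633] 63.28904228292982 F [-1.16129363  0.47777883] 0.4650721870290172
side 196 [[-34.7, -21.6, 73.0], [-1.7, -12.8, 91.2], [17.9, 8.7, 108.3]]
```

View pics/s4.png

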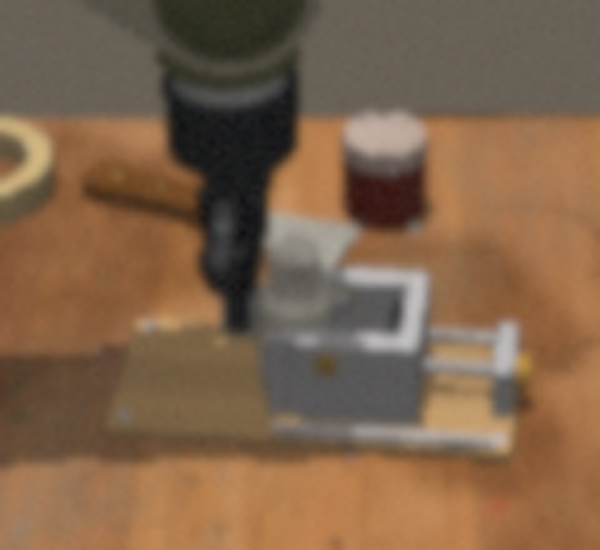

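The bottle is upright in the clip's mouth at (297,280), with the fingers flush behind it. I push on slowly, feeling for the balls.

Call:
{"method": "move_arm", "body": {"moves": [{"turn": [0, 0, 0], "translation": [-1.5, 0, 0], "hand": 0}, {"turn": [0, 0, 0], "translation": [-1.5, 0, 0], "hand": 0}, {"turn": [0, 0, 0], "translation": [-1.5, 0, 0], "hand": 0}, {"turn": [0, 0, 0], "translation": [-1.5, 0, 0], "hand": 0}]}}

```text
time_s: 12.35
eef_pos: [536.6, 175.9, 63.2]
ee_rot: [-0.001, 0.052, 0.999, 0.0]
force: [-6.4, 1.3, 4.0]
grip_width: -0.002
grip_force: 3.7
```

Call:
{"method": "move_arm", "body": {"moves": [{"turn": [0, 0, 0], "translation": [-1.5, 0, 0], "hand": 0}, {"turn": [0, 0, 0], "translation": [-1.5, 0, 0], "hand": 0}, {"turn": [0, 0, 0], "translation": [-1.5, 0, 0], "hand": 0}, {"turn": [0, 0, 0], "translation": [-1.5, 0, 0], "hand": 0}]}}

```text
time_s: 12.68
eef_pos: [541.0, 175.6, 63.0]
ee_rot: [-0.003, 0.052, 0.999, -0.0]
force: [-12.1, 1.0, 7.0]
grip_width: 0.003
grip_force: 5.8
```

Call:
{"method": "move_arm", "body": {"moves": [{"turn": [0, 0, 0], "translation": [-1, 0, 0], "hand": 0}, {"turn": [0, 0, 0], "translation": [-1, 0, 0], "hand": 0}, {"turn": [0, 0, 0], "translation": [-1, 0, 0], "hand": 0}]}}

```text
time_s: 12.93
eef_pos: [544.2, 175.2, 63.0]
ee_rot: [-0.002, 0.052, 0.999, -0.0]
force: [-13.2, 2.1, 7.1]
grip_width: 0.003
grip_force: 6.2
```

Call:
{"method": "move_arm", "body": {"moves": [{"turn": [0, 0, 0], "translation": [-1, 0, 0], "hand": 0}, {"turn": [0, 0, 0], "translation": [-1, 0, 0], "hand": 0}]}}

```text
time_s: 13.1
eef_pos: [547.0, 174.8, 63.1]
ee_rot: [-0.001, 0.052, 0.999, -0.0]
force: [-4.7, 1.8, 0.6]
grip_width: -0.001
grip_force: 2.3
```

```bash
python3 chk.py s5
```

```text
tcp [-17.66688729  -0.18132122] 63.12018573220611 F [-4.87677207  1.32282312] 0.5649619562577092
side 206 [[-14.5, -20.8, 73.2], [15.1, -10.0, 91.1], [34.3, 11.1, 108.7]]
```

Call:
{"method": "move_arm", "body": {"moves": [{"turn": [0, 0, 0], "translation": [-1, 0, 0], "hand": 0}, {"turn": [0, 0, 0], "translation": [-1, 0, 0], "hand": 0}, {"turn": [0, 0, 0], "translation": [-1, 0, 0], "hand": 0}]}}

```text
time_s: 13.5
eef_pos: [549.9, 174.4, 63.1]
ee_rot: [-0.001, 0.052, 0.999, -0.0]
force: [-7.2, -0.1, 3.6]
grip_width: 0.0
grip_force: 3.6
```

```bash
python3 chk.py s6
```

```text
tcp [-14.76982895  -0.32213099] 63.068993120749056 F [-7.15752115 -0.83966612] 3.623653000514874
side 200 [[-12.3, -21.8, 72.6], [18.1, -9.8, 90.4], [37.0, 11.4, 107.5]]
```

View pics/s6.png

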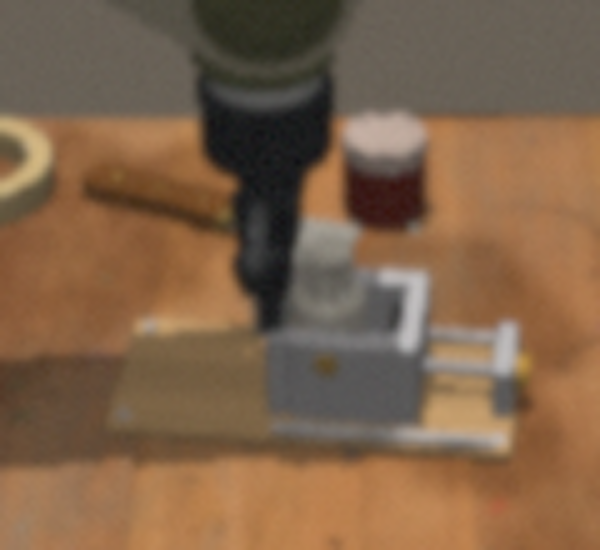

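The bottle is upright at (328,270), midway past the balls. I continue.

Call:
{"method": "move_arm", "body": {"moves": [{"turn": [0, 0, 0], "translation": [-1, 0, 0], "hand": 0}, {"turn": [0, 0, 0], "translation": [-1, 0, 0], "hand": 0}, {"turn": [0, 0, 0], "translation": [-1, 0, 0], "hand": 0}, {"turn": [0, 0, 0], "translation": [-1, 0, 0], "hand": 0}]}}

```text
time_s: 13.98
eef_pos: [554.8, 173.9, 63.2]
ee_rot: [-0.0, 0.052, 0.999, -0.0]
force: [-4.0, -1.6, 0.6]
grip_width: -0.001
grip_force: 1.8
```

Call:
{"method": "move_arm", "body": {"moves": [{"turn": [0, 0, 0], "translation": [-1, 0, 0], "hand": 0}, {"turn": [0, 0, 0], "translation": [-1, 0, 0], "hand": 0}, {"turn": [0, 0, 0], "translation": [-1, 0, 0], "hand": 0}]}}

```text
time_s: 14.23
eef_pos: [558.0, 173.5, 63.3]
ee_rot: [0.0, 0.052, 0.999, -0.0]
force: [-0.8, -0.2, -0.6]
grip_width: -0.003
grip_force: 0.3
```

```bash
python3 chk.py s7
```

```text
tcp [-6.55931299 -0.37848616] 63.3008695227816 F [-0.78112409 -0.31839484] -0.5589170043647209
side 196 [[-2.8, -19.6, 73.0], [30.5, -10.4, 89.9], [48.4, 11.4, 108.5]]
```

Call:
{"method": "move_arm", "body": {"moves": [{"turn": [0, 0, 0], "translation": [-1, 0, 0], "hand": 0}, {"turn": [0, 0, 0], "translation": [-1, 0, 0], "hand": 0}, {"turn": [0, 0, 0], "translation": [-0.5, 0, 0], "hand": 0}, {"turn": [0, 0, 0], "translation": [0, 0, 0], "hand": 0}]}}

```text
time_s: 14.72
eef_pos: [560.4, 173.3, 63.3]
ee_rot: [0.0, 0.052, 0.999, 0.0]
force: [-0.4, -0.2, -0.5]
grip_width: 0.006
grip_force: 0.0
```

Call:
{"method": "move_arm", "body": {"moves": [{"turn": [0, 0, 0], "translation": [-1, 0, 0], "hand": 0}, {"turn": [0, 0, 0], "translation": [-0.5, 0, 0], "hand": 0}, {"turn": [0, 0, 0], "translation": [0, 0, 0], "hand": 0}]}}

```text
time_s: 14.97
eef_pos: [561.9, 173.2, 63.3]
ee_rot: [0.0, 0.052, 0.999, 0.0]
force: [0.6, 0.3, 0.6]
grip_width: -0.001
grip_force: 0.0
```

TCP is now at rack x of about −2.7 with no contact, so the bottle has snapped ahead. I check with small steps.

Call:
{"method": "move_arm", "body": {"moves": [{"turn": [0, 0, 0], "translation": [-0.7, 0, 0], "hand": 0}, {"turn": [0, 0, 0], "translation": [-0.7, 0, 0], "hand": 0}, {"turn": [0, 0, 0], "translation": [0, 0, 0], "hand": 0}]}}

```text
time_s: 15.22
eef_pos: [563.3, 173.1, 63.3]
ee_rot: [0.0, 0.052, 0.999, 0.0]
force: [0.2, 0.0, -0.5]
grip_width: 0.004
grip_force: 0.0
```

Call:
{"method": "move_arm", "body": {"moves": [{"turn": [0, 0, 0], "translation": [-0.7, 0, 0], "hand": 0}, {"turn": [0, 0, 0], "translation": [0, 0, 0], "hand": 0}]}}

```text
time_s: 15.38
eef_pos: [563.9, 173.0, 63.3]
ee_rot: [0.0, 0.052, 0.999, -0.0]
force: [0.6, -0.7, 0.1]
grip_width: 0.002
grip_force: 0.0
```

Call:
{"method": "move_arm", "body": {"moves": [{"turn": [0, 0, 0], "translation": [-0.7, 0, 0], "hand": 0}, {"turn": [0, 0, 0], "translation": [0, 0, 0], "hand": 0}]}}

```text
time_s: 15.55
eef_pos: [564.6, 172.9, 63.3]
ee_rot: [0.0, 0.052, 0.999, -0.0]
force: [-0.0, 0.6, -0.1]
grip_width: 0.001
grip_force: 0.0
```

```bash
python3 chk.py s8
```

```text
tcp [ 0.03638632 -0.27844432] 63.29301227837994 F [-0.06529241  0.59486995] -0.09601094026474083
side 206 [[2.6, -21.0, 72.7], [35.2, -9.9, 90.3], [53.9, 9.9, 108.1]]
```

View pics/s8.png

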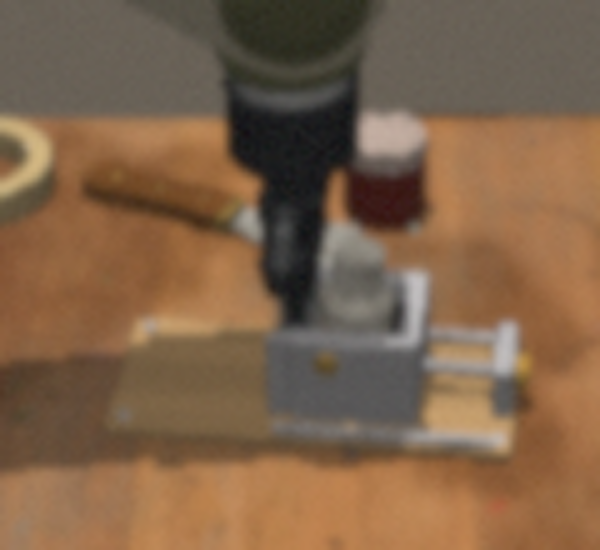

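Call:
{"method": "move_arm", "body": {"moves": [{"turn": [0, 0, 0], "translation": [-0.7, 0, 0], "hand": 0}, {"turn": [0, 0, 0], "translation": [-0.5, 0, 0], "hand": 0}, {"turn": [0, 0, 0], "translation": [0, 0, 0], "hand": 0}]}}

```text
time_s: 15.95
eef_pos: [565.3, 172.9, 63.2]
ee_rot: [-0.001, 0.052, 0.999, -0.0]
force: [-2.7, 0.6, 0.3]
grip_width: -0.001
grip_force: 1.6
```

The bottle stands upright at (358,280), up at the clip's back, and the fingers have just met it. I press gently to confirm the pad.

Call:
{"method": "move_arm", "body": {"moves": [{"turn": [0, 0, 0], "translation": [-0.7, 0, 0], "hand": 0}, {"turn": [0, 0, 0], "translation": [0, 0, 0], "hand": 0}]}}

```text
time_s: 16.12
eef_pos: [565.5, 172.9, 63.0]
ee_rot: [-0.001, 0.052, 0.999, -0.0]
force: [-5.7, 0.5, 3.1]
grip_width: 0.004
grip_force: 3.1
```

Call:
{"method": "move_arm", "body": {"moves": [{"turn": [0, 0, 0], "translation": [-0.6, 0, 0], "hand": 0}, {"turn": [0, 0, 0], "translation": [0, 0, 0], "hand": 0}]}}

```text
time_s: 16.28
eef_pos: [565.6, 172.9, 62.9]
ee_rot: [-0.002, 0.052, 0.999, -0.0]
force: [-7.5, 0.4, 4.2]
grip_width: -0.001
grip_force: 4.3
```

It is against the hard stop: the TCP stalls while the force rises. I withdraw.

Call:
{"method": "move_arm", "body": {"moves": [{"turn": [0, 0, 0], "translation": [3, 0, 0], "hand": 0}, {"turn": [0, 0, 0], "translation": [8, 0, 0], "hand": 0}, {"turn": [0, 0, 0], "translation": [20, 0, 0], "hand": 0}, {"turn": [0, 0, 0], "translation": [35, 0, 0], "hand": 0}, {"turn": [0, 0, 0], "translation": [35, 0, 0], "hand": 0}, {"turn": [0, 0, 0], "translation": [15, 0, -20], "hand": 0}, {"turn": [0, 0, 0], "translation": [0, 0, -38], "hand": 0}, {"turn": [0, 0, 0], "translation": [0, 0, -38], "hand": 0}, {"turn": [0, 0, 0], "translation": [0, 0, -20], "hand": 0}, {"turn": [0, 0, 0], "translation": [0, 0, 0], "hand": 0}]}}

```text
time_s: 17.12
eef_pos: [453.2, 185.1, 183.9]
ee_rot: [0.005, 0.052, 0.999, 0.001]
force: [0.7, 0.5, 0.4]
grip_width: 0.0
grip_force: 0.0
```

```bash
python3 chk.py s9
```

```text
tcp [-111.99233049    0.48327232] 183.8790790787732 F [0.67302979 0.53403862] 0.44974847811093976
top 177 [[12.8, -17.2, 73.6], [29.7, -0.7, 101.2], [50.9, 20.5, 109.3]]
side 181 [[17.6, -19.1, 72.1], [37.4, -9.7, 89.8], [53.4, 10.1, 107.4]]
```

View pics/s9.png

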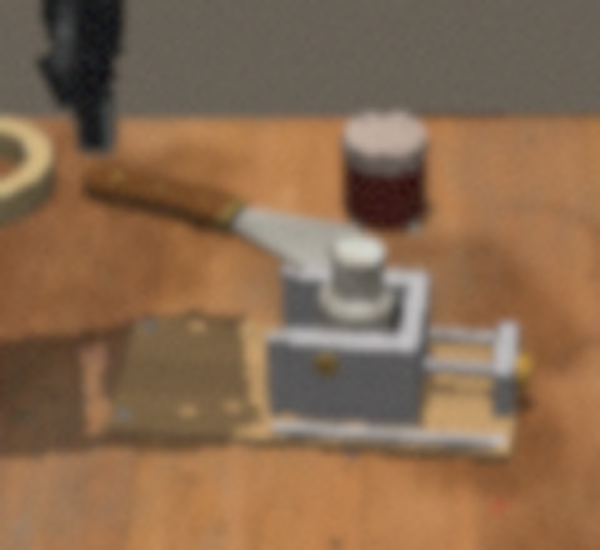

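The bottle is seated upright at (357,280) against the clip's back. The fingers are clear at (90,120) and the pot is untouched at (385,170).

```bash
python3 -c "
from rig import finish_job;print(finish_job())"
```

```text
the job is handed in; nothing more can be done
None
```

The varnish bottle is clicked home in the clip, upright and against the rubber pad; the arm is clear, the pot and the other two bottles were not touched, and the job was handed in at about 17 s.

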